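# Gauge a maple patch strip and hold it over its recess

### The job

Check the maple patch strip lying in the bench gauge: push the gauge's plunger down until its foot rests on the strip, keep it there for a second, and let it spring back up. Then draw the strip out of the gauge, carry it over the row of amber jars and finish still holding it in the gripper, level and still, hovering about one centimetre above the recess in the board, centred over it and lined up with it, ready for gluing. Never let the strip touch the board, and leave the jars and the other loose things where they are.

Things in the scene. Friction and masses are not known exactly. Their poses are not given: they have to be found in the camera images.
- strip: Plain light maple patch strip, 140 mm long (x) x 28 wide (y) x 16 thick (z), loose, 30 to 65 g. Origin at the centre of its underside. Starts lengthwise on the gauge's anvil, underside 30 mm above the table, centre near gauge x -25 mm. Nothing stands over its free half: grip it across its width near gauge x -55 mm; fingertips may go down beside the anvil. Both ends alike.
- gauge: Bench thickness gauge, fixed, left or right of the jars. Origin on the table, x along the strip towards the column. Foot plate x -100 to 90 mm, 60 wide, 8 thick; on it an anvil bar 22 wide, x -80 to 85, top 30 mm above the table (the strip overhangs it 3 mm each side). Column 18 x 30 at x 74, 116 tall; arm x 11 to 81, 24 wide, 86 to 110 mm high, carries the plunger at x 32.
- plunger_foot (a point): Centre of the underside of the plunger's foot (16 mm disc), 76 mm above the table when up, so 30 mm over the strip. The strip lifted straight up would hit it: lift it about 10 mm, draw it at least 35 mm along the gauge's -x, then raise it.
- plunger (a joint): The gauge's sprung plunger, slides straight down: 0 at the top, grows as it is pressed (m), stroke 0.046. The spring pushes it back up by itself: 1.6 N at the top, 4 N at 0.030 where the foot meets the 16 mm strip on the anvil and it stops hard.
- plunger_top (a point): Centre of the flat top of the plunger's round knob (30 mm diameter, 12 mm thick), where to push; 168 mm above the table when up, 138 mm when the foot is on the strip.
- board: Medium-brown board being repaired, 230 x 110 x 24 mm, lying flat, fixed, on the other side of the jars. Origin at the centre of its underside, x along its length.
- recess (a point): Centre of the mouth of the board's recess, level with the board's top, 24 mm above the table. The recess is 144 x 32 mm (long side along the board's x axis), 12 mm deep.
- jar1: Amber glass jar with clip-on lid, the one nearest the robot in the row between gauge and board; 68 mm diameter (clips reach 39 mm from the axis), 110 mm tall, 0.38 kg, loose; origin at the centre of its underside. An obstacle.
- jar2: Amber glass jar with clip-on lid, the middle one in the row between gauge and board; 68 mm diameter (clips reach 39 mm from the axis), 110 mm tall, 0.38 kg, loose; origin at the centre of its underside. An obstacle.
- jar3: Amber glass jar with clip-on lid, the one farthest from it in the row between gauge and board; 68 mm diameter (clips reach 39 mm from the axis), 110 mm tall, 0.38 kg, loose; origin at the centre of its underside. An obstacle.
- flashlight: Aluminium flashlight lying at the right of the work, 135 mm long, 36 mm high at its head; bystander, loose. Origin under its barrel.
- nut_driver: Steel nut driver with a grey handle, lying at the left of the work, 206 mm long, 28 mm high; bystander, loose. Origin under the middle, x towards its socket.
- offcut: Maple offcut, like the strip but only 70 mm long, lying just left of the jars; bystander, loose. Origin at the centre of its underside.
Not all that is in view belongs to the job. Of the things that look like the gauge, the larger one is meant.

How it is judged (in metres and radians):
On the way, in this order (a step that is already met when the one before it is completed fails the run):
1. the plunger's foot is pressed onto the strip, lying on the anvil, for 0.3 s (value of joint plunger between 0.0285 and 0.033 m and contact force between plunger and strip above 0.5 N), for 0.3 s.
2. the strip passes above the row of jars, its underside higher than their lids (height (world z) of strip above 0.112 m and (horizontal distance between strip and jar1 below 0.11 m or horizontal distance between strip and jar2 below 0.11 m or horizontal distance between strip and jar3 below 0.11 m)), for 0.04 s.
At the end, for the whole second after the job is handed in: Strip held still in the gripper: underside 3-20 mm above the board's top, centre within 6 mm horizontally of the recess's, length within 0.09 rad of the recess's (either way round), tilt under 0.1 rad, not touching the board; plunger back up (under 4 mm) (horizontal distance between strip and recess below 0.006 m and z of strip in the frame of recess between 0.003 and 0.02 m and angle between the x axis of strip and the x axis of board, either way round below 0.09 rad and angle between strip's own z axis and vertical below 0.1 rad and linear speed of strip below 0.02 m/s and angular speed of strip below 0.15 rad/s and contact force between the fingers and strip above 1 N and contact force between strip and board below 0.05 N and value of joint plunger below 0.004 m); the arm keeps its last pose, push and grip.
It fails at once if the strip touches the board (contact force between strip and board above 0.3 N).
It fails at once if a jar is shifted more than 15 mm or tipped (distance of any of jar1, jar2, jar3 from where it was at the start of the episode above 0.015 m or angle between any of jar1, jar2, jar3's own z axis and vertical above 0.2 rad).
It fails at once if the flashlight, nut driver or offcut is shifted more than 15 mm (distance of any of flashlight, nut_driver, offcut from where it was at the start of the episode above 0.015 m).
It also fails if it takes over 58 s, if anything falls off the work surface, if the arm or the gripper's body presses on something with over 40 N, if the wrist force passes 120 N, or if a joint passes its speed limit or range.

### The arm

A 6-joint arm with a two-finger parallel gripper is mounted at the origin on the work surface. World frame = base frame: x ahead of the robot, y to its left, z up, the work surface at z = 0. Lengths are in mm, angles in rad, forces in N, time in s.
With the tool pointing down it reaches from about 275 to 850 mm from the base axis. Payload 19 kg.
Tool frame: the origin (TCP) lies where the fingers leave the gripper's body, on its centre line; the fingertips stand 73 mm ahead of it and the grasp point (between the pads) lies 54 mm ahead of it; z points along the fingers, x is the direction in which the jaws open and shut, and the axes are right-handed (so a half turn about z gives the same grasp; the last joint's range is limited). The gripper opens to 85 mm and grips with 20 to 120 N. Pads are 22 mm wide; open, the fingers measure 114 mm over their backs; the gripper's body (76 mm by 85 mm) begins 54 mm behind the grasp point. The pads swing forward as they close: fully open they stand 13 mm farther back than shut.
Start: joints at [0.988, 0.15, 1.437, -0, 1.554, -0.134], TCP at [249.487, 518.03, 303.867] pointing down, gripper open.
Joint ranges: [-2.8, 2.8], [-0.68, 2.1], [0.12, 2.68], [-1.39, 4.53], [0.16, 2.79], [-2.81, 2.81]. Speed limits (rad/s): [1.89, 1.89, 2.22, 3.01, 3.01, 3.01].

### API

Orientations are given as a 3x3 rotation matrix whose columns are the frame's x, y, z axes.
In Python, from cell import env gives the robot as it stands.
- The arm moves only by the tool apply_moves, never from a script. Its argument "increments" is a list that holds one entry, the list of rows, each a list of 7 numbers: the turn, a rotation vector about the tool's x, y, z in units of 90 degrees (1.0 is 90 degrees), then the shift along the tool's x, y, z in units of 0.2 m (1.0 is 0.2 m), then the closure, from -1 (fully open) to 1 (shut), so that 0 is half open. A call has 1 to 20 rows; each row is the pose to reach, as a shift and turn from the pose measured when the call began, along the tool's axes at that moment; what a row does not reach only later rows make up. A row lasts 1/8 s, in which the tool goes at most 62.5 mm and 10.7 degrees, less where a joint would pass 70% of its speed; a pose out of reach is approached as far as the arm can. A call with a number of a shift or a turn outside -1 to 1 is refused whole. A call with a gripper value outside its range is refused whole. The fingers move at their own pace and stop on an object; the grip force is fixed at half the most. Time passes only in rows, so rows that repeat a pose let the fingers close. It gives the time, the measured TCP pose, the force and the opening at its end, in the units of the state.
- env.get_state(): the state, without advancing time (a new reading comes with each control period).
- env.camera(name): name is "scene" or "side" or "wrist"; returns a dict with "image" (400x640x3 uint8, red, green, blue), "camera_matrix" (3x3 intrinsics, pixels), "k1" (the pictures are not rectified: a ray, as slopes to the right and down, at radius r is drawn at 1 + k1 r^2 times it, then the intrinsics apply), "origin" and "rotation" of the camera in the world. Camera axes: x right, y down, z forward; pixel columns grow to the right and rows downward; lengths in mm; the calibration is good to about 2 mm. A picture is of the moment at which its call begins. There is no depth.
- env.hand_in(): hands the job in, once; it reports no verdict.
The state is a dict: "t": time; "joints": joint angles; "joint_vel": joint speeds; "joint_efforts": joint torques, N m; "tool_pos": TCP position; "eef_rot": TCP orientation; "contact_force": force on the tool from outside, world axes, zero at the start; "ft_torque": the same for the moment, N m; "grip_width": opening from 0.0 (shut) to 1.0 (fully open).
Only numpy, scipy, OpenCV 4.12 (cv2) and the standard library are available. Lean on these libraries where they do the work, as an engineer would, in place of code of your own. Each camera call takes 0.05 s, during which the arm holds its last target.

## Working session

There is one attempt and no reset: what is moved stays moved. The work goes in short steps, Python scripts to look and compute and a tool call to move; the robot and the scene stay as the last step left them, time stands still between calls to the robot, and variables do not carry over. Pictures are saved under pics/ and viewed, and the job is handed in when it is done.

Besides the shell and the picture viewer there is one more tool, called after ">>>" as name([rows], argument=value, ...), one row to a line, values as JSON. apply_moves: Moves the arm, as the interface text tells. Shifts and turns lie within -1 to 1; 1 stands for 0.2 m of shift or 90 degrees of turn. Its arguments: {"type":"object","properties":{"increments":{"type":"array","items":{"type":"array","items":{"type":"array","items":{"type":"number"}}}}},"required":["increments"]}

```bash
ls; mkdir -p pics
python3 - <<'E'
from cell import env
import cv2
s=env.get_state()
for k in s: print(k,s[k])
for n in ["scene","side","wrist"]:
    c=env.camera(n); cv2.imwrite(f"pics/{n}0.png",cv2.cvtColor(c["image"],cv2.COLOR_RGB2BGR)); print(n,c["camera_matrix"],c["k1"],c["origin"],c["rotation"])
E
```

```text
pics
t 0.0
joints [ 9.87986950e-01  1.50959069e-01  1.43805280e+00  1.16718616e-05
  1.55385169e+00 -1.34008291e-01]
joint_vel [ 7.74703372e-05  3.51051831e-04  9.13326452e-04 -8.79978677e-04
  7.11951704e-04  5.94532223e-04]
joint_efforts [-2.69833108e-03 -7.13039732e+01 -5.70866311e+01 -2.05956185e-04
  8.86477064e-03 -7.19830791e-05]
tool_pos [249.40197956 517.89281437 303.27993031]
eef_rot [[ 4.33885401e-01  9.00967788e-01 -7.09209921e-04]
 [ 9.00967189e-01 -4.33885943e-01 -1.05467481e-03]
 [-1.25794425e-03 -1.81366864e-04 -9.99999192e-01]]
contact_force [-0.2963286  -0.55701478 -0.32229992]
ft_torque [0.00183    0.03001243 0.00733645]
grip_width 1.0003483378865912
scene [[469.07136844   0.         318.20387777]
 [  0.         469.07136844 200.32795203]
 [  0.           0.           1.        ]] -0.14206534082317693 [1010.61159654  622.64028813 1046.04204966] [[-0.81367435  0.45178472 -0.36582048]
 [ 0.58131176  0.6358923  -0.50765896]
 [ 0.00326986 -0.62572482 -0.78003702]]
side [[430.04788735   0.         322.59944217]
 [  0.         430.04788735 202.73427744]
 [  0.           0.           1.        ]] -0.037859316293718914 [ 493.54462624 -991.58821045 1064.23594658] [[ 0.99748768 -0.05172848  0.04839925]
 [-0.07072811 -0.68882205  0.72147191]
 [-0.00398217 -0.72308253 -0.69075017]]
wrist [[359.39193264   0.         316.96560024]
 [  0.         359.39193264 193.57041141]
 [  0.           0.           1.        ]] -0.05265601730151794 [176.49237783 552.07686803 370.70631967] [[ 0.43464347  0.85424711  0.28521383]
 [ 0.90060199 -0.41190046 -0.13875903]
 [-0.00105479  0.31717485 -0.94836649]]
```

View pics/scene0.png

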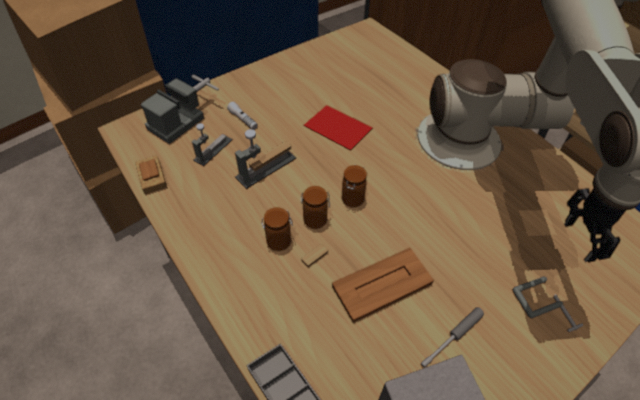

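View pics/side0.png

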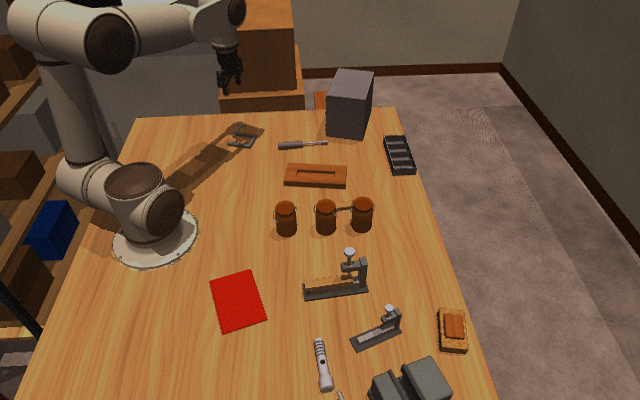

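View pics/wrist0.png

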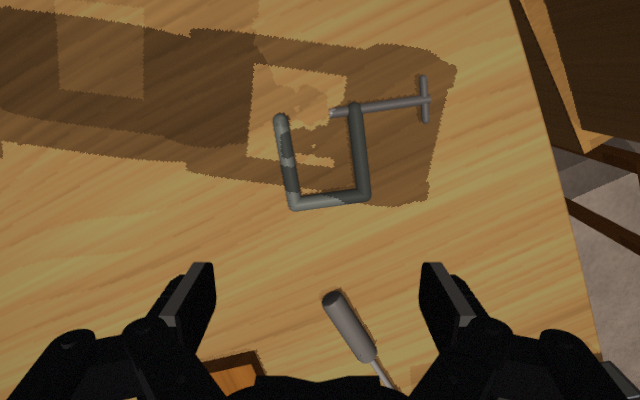

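The scene shows two gauge-like things. A is at scene (264,160) / side (338,280), near the jars. B is at scene (211,145) / side (378,330), smaller. A fits: it is larger and holds a strip. I'll confirm that in crops.

```bash
cat > h.py <<'E'
import numpy as np, cv2
from cell import env
def shot(n,name=None):
    c=env.camera(n)
    if name: cv2.imwrite(f"pics/{name}.png",cv2.cvtColor(c["image"],cv2.COLOR_RGB2BGR))
    return c
def dist(c): return np.array([c["k1"],0,0,0,0.])
def proj(c,P):
    R=np.array(c["rotation"]); t=-R.T@np.array(c["origin"])
    p,_=cv2.projectPoints(np.array(P,float).reshape(-1,1,3),cv2.Rodrigues(R.T)[0],t,np.array(c["camera_matrix"]),dist(c)); return p[:,0]
def ray(c,uv):
    u=cv2.undistortPoints(np.array(uv,float).reshape(-1,1,2),np.array(c["camera_matrix"]),dist(c))[:,0]
    return (np.array(c["rotation"])@np.c_[u,np.ones(len(u))].T).T
def onz(c,uv,z):
    d=ray(c,uv); o=np.array(c["origin"]); return o+d*((z-o[2])/d[:,2])[:,None]
def crop(c,x0,y0,x1,y1,k,name,pts=None):
    im=cv2.cvtColor(c["image"],cv2.COLOR_RGB2BGR)[y0:y1,x0:x1]
    im=cv2.resize(im,None,fx=k,fy=k,interpolation=cv2.INTER_CUBIC)
    im=cv2.convertScaleAbs(im,alpha=1.4,beta=10)
    if pts is not None:
        for col,pp in pts:
            for p in pp: cv2.circle(im,(int((p[0]-x0+.5)*k),int((p[1]-y0+.5)*k)),2,col,-1)
    for x in range((x0+9)//10*10,x1,10): cv2.putText(im,str(x),(int((x-x0+.5)*k)-8,8),0,.3,(0,255,255),1); cv2.line(im,(int((x-x0+.5)*k),10),(int((x-x0+.5)*k),14),(0,255,255),1)
    for y in range((y0+9)//10*10,y1,10): cv2.putText(im,str(y),(0,int((y-y0+.5)*k)+3),0,.3,(0,255,255),1)
    cv2.imwrite(f"pics/{name}.png",im)
E
python3 - <<'E'
from h import *
c=shot("scene"); crop(c,185,110,305,195,6,"sc_g"); crop(c,325,240,440,325,6,"sc_b"); crop(c,240,160,375,265,5,"sc_j")
c=shot("side"); crop(c,295,240,410,355,5,"sd_g"); crop(c,265,150,385,245,6,"sd_b")
E
```

```text
(no output)
```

View pics/sc_g.png

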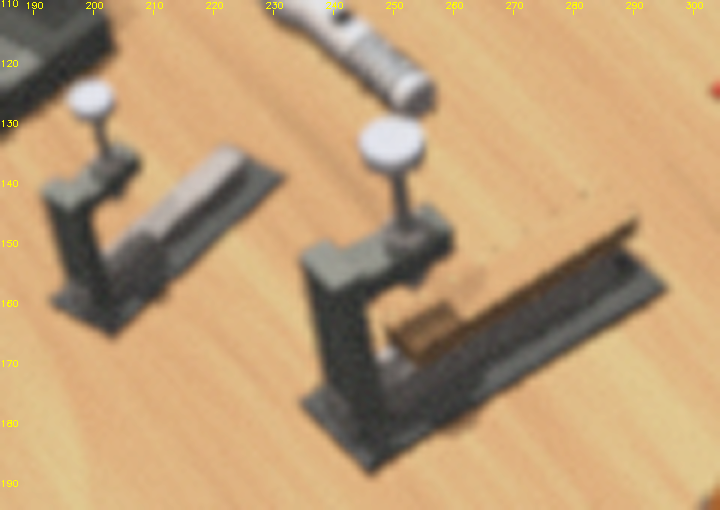

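View pics/sd_g.png

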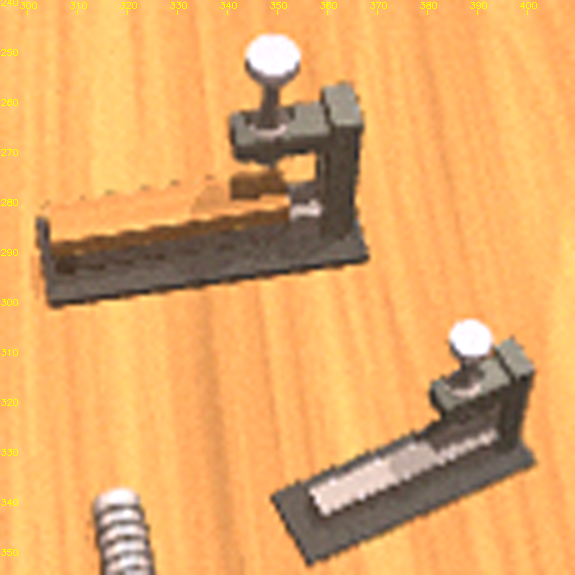

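View pics/sc_b.png

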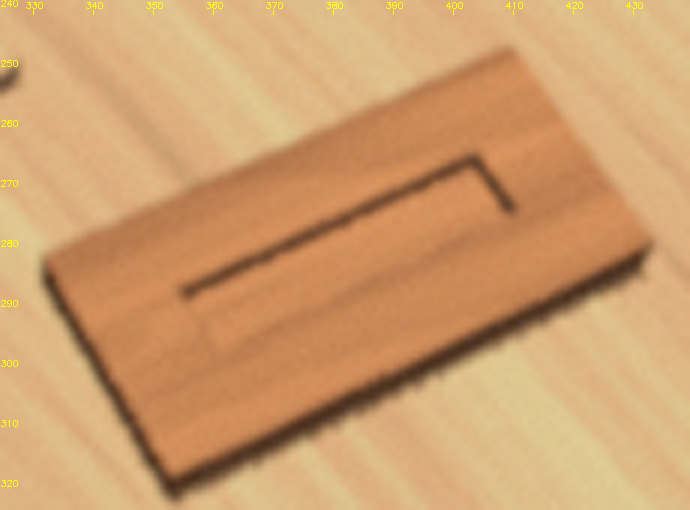

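View pics/sd_b.png

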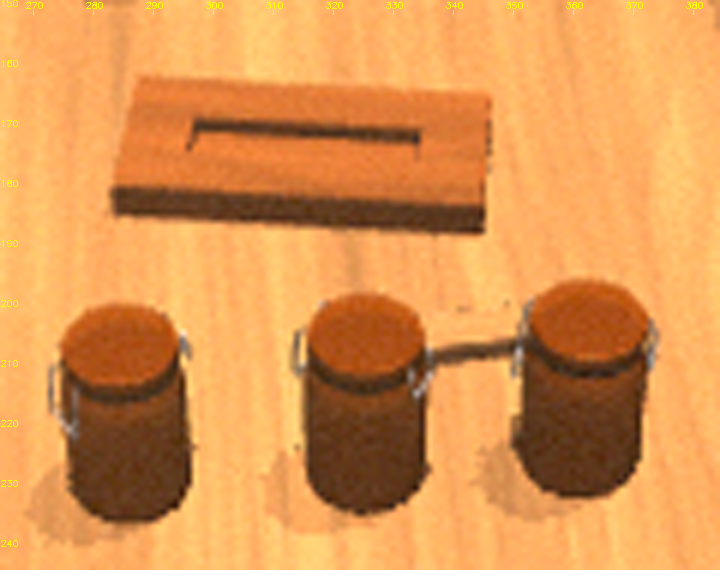

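View pics/sc_j.png

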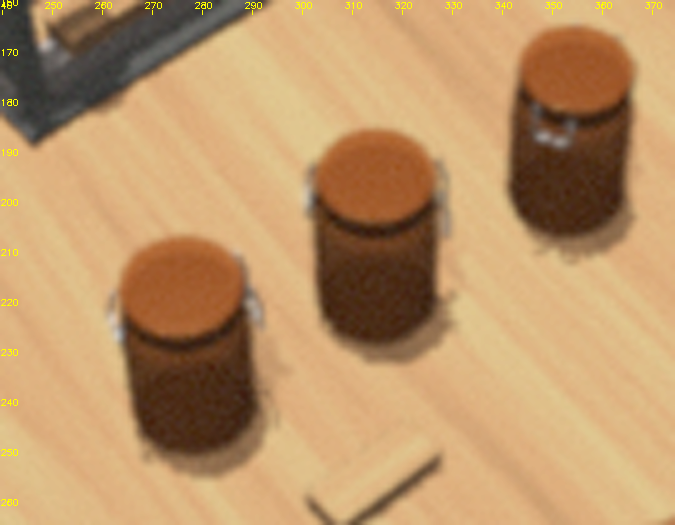

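Confirmed: A is the larger gauge, with its column at scene (240,165) and its knob at scene (250,133) / side (349,250). A maple strip lies on its anvil, so it is the one meant. Next I fit the poses.

```bash
cat > fit.py <<'E'
from h import *
from scipy.optimize import least_squares
sc=shot("scene"); sd=shot("side")
def fit(obs,x0):
    def tr(p,P):
        P=np.array(P,float); c,s=np.cos(p[2]),np.sin(p[2])
        return np.c_[p[0]+c*P[:,0]-s*P[:,1],p[1]+s*P[:,0]+c*P[:,1],P[:,2]]
    def f(p): return np.concatenate([(proj(c,tr(p,[o[0] for o in ob]))-np.array([o[1] for o in ob])).ravel() for c,ob in obs])
    r=least_squares(f,x0,loss="soft_l1"); return r.x,f(r.x).reshape(-1,2).round(1),tr
if __name__=="__main__":
    g,res,tr=fit([(sc,[((90,30,0),(246.2,188.5)),((-100,30,4),(295.7,157.5)),((90,-30,6),(235,177)),((32,0,168),(249.8,132.8))]),
      (sd,[((-100,-30,0),(304.5,300.5)),((90,-30,0),(368.1,291.1)),((32,0,168),(349.1,250.5))])],[500,-200,0])
    print("gauge",g,res.tolist())
    # board top corners
    b,res,tr=fit([(sc,[((115,-55,24),(331.8,282.5)),((115,55,24),(353,319)),((-115,55,24),(433,279.5)),((-115,-55,24),(409.5,247))]),
      (sd,[((-115,55,24),(287.5,162)),((115,55,24),(346.5,165)),((115,-55,24),(345.5,184)),((-115,-55,24),(283,181))])],[500,200,0])
    print("board",b,res.tolist())
    # recess mouth corners
    r,res,tr=fit([(sc,[((72,-16,24),(354.5,288.5)),((-72,-16,24),(403.5,265)),((-72,16,24),(410,274.5)),((72,16,24),(361,298))]),
      (sd,[((-72,16,24),(296.5,169.3)),((72,16,24),(334.5,171.5))])],[500,200,0])
    print("recess",r,res.tolist())
    for n,a,b2 in [("j1",(354.5,173),(284.5,206.2)),("j2",(314.5,194.5),(325,205)),("j3",(276,217),(362,202.5))]:
        print(n,onz(sc,[a],110).round(0),onz(sd,[b2],110).round(0))
    print("knob",onz(sc,[(249.8,132.8)],168),onz(sd,[(349.1,250.5)],168))
    print("strip end mid top, far", onz(sc,[(291,147)],46))
    pts=tr(g,[(x,y,z) for x in(-100,90) for y in (-30,30) for z in (0,8)]+[(x,y,46) for x in (-95,45) for y in (-14,14)]+[(32,0,168),(11,12,110),(11,-12,110)])
    bp=tr(r,[(x,y,24) for x in(-72,72) for y in(-16,16)])
    bb=tr(r,[(x,y,24) for x in(-115,115) for y in(-55,55)])
    crop(sc,185,110,305,195,6,"o1",[((0,0,255),proj(sc,pts))]); crop(sd,295,240,410,355,5,"o2",[((0,0,255),proj(sd,pts))])
    crop(sc,325,240,440,325,6,"o3",[((0,0,255),proj(sc,bp)),((0,255,0),proj(sc,bb))]);crop(sd,265,150,385,245,6,"o4",[((0,0,255),proj(sd,bp)),((0,255,0),proj(sd,bb))])
E
python3 fit.py
```

```text
gauge [ 5.82217810e+02 -2.50257054e+02  1.03158737e-01] [[0.1, 1.5], [0.6, 0.4], [-0.7, 0.1], [0.3, 0.5], [-0.2, 1.5], [0.0, 1.2], [-0.2, -0.1]]
board [ 5.50427198e+02  2.58596642e+02 -1.52379657e-01] [[-0.6, -0.0], [0.1, 0.4], [0.5, 0.5], [-0.2, -0.0], [-0.3, 0.6], [-0.1, 0.4], [-0.4, 0.2], [-0.0, 0.1]]
recess [ 5.50197510e+02  2.58392939e+02 -1.46211299e-01] [[-0.2, -0.4], [0.0, -0.3], [0.5, -0.0], [-0.1, 0.6], [0.3, 0.3], [0.0, -0.2]]
j1 [[437.  -7. 110.]] [[438.  -2. 110.]]
j2 [[568.  -8. 110.]] [[567.  -6. 110.]]
j3 [[688.  -4. 110.]] [[687.  -3. 110.]]
knob [[ 613.67643269 -249.23638677  168.        ]] [[ 614.56205301 -247.33036196  168.        ]]
strip end mid top, far [[ 488.66652711 -243.37479897   46.        ]]
```

View pics/o1.png

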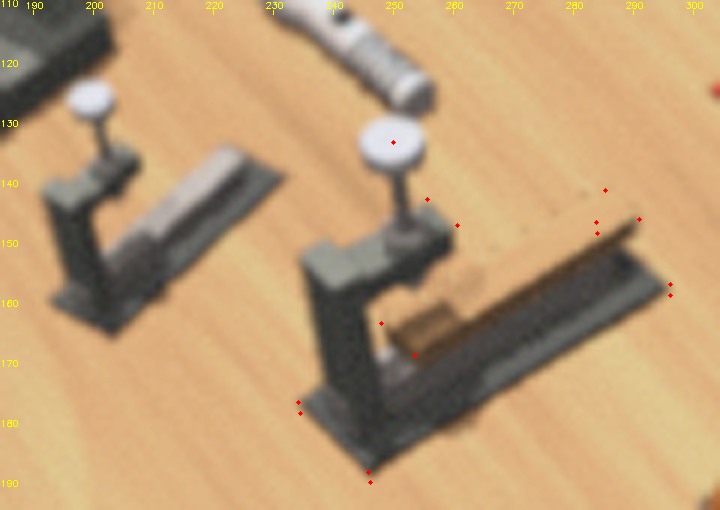

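View pics/o2.png

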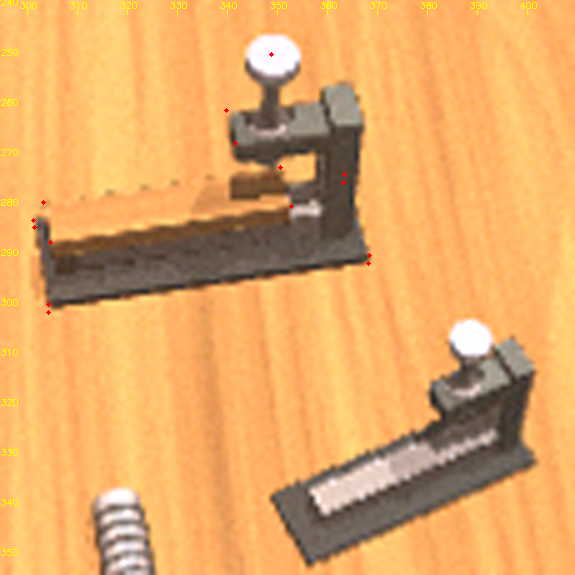

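View pics/o3.png

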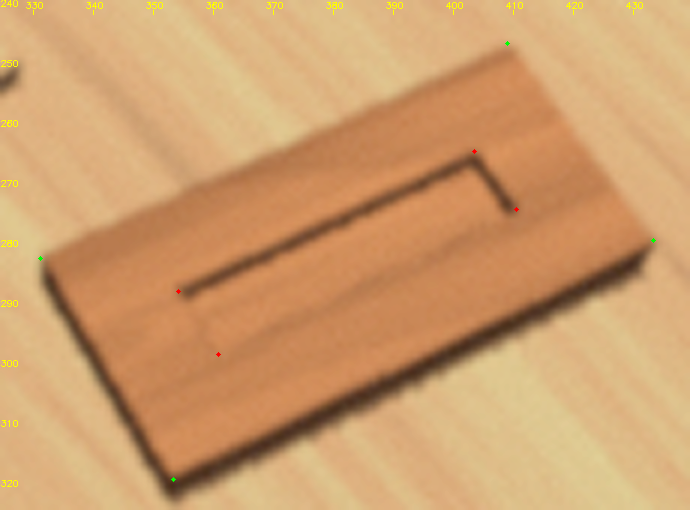

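Overlays agree within about 1 px. The gauge is at about (582,-250) with yaw 0.103, the knob at (614,-247), the recess at (550,258.5) with yaw -0.15, and the jars stand along y≈-5. Now the transit, with fingers shutting on the way.

>>> apply_moves([
  [[0,0,0,-0.22,0.28,0,1],[0,0,0,-0.44,0.55,0,1],[0,0,0,-0.664,0.826,0,1],[0,0,0,-0.664,0.826,0,1]],
])

```text
t: 0.85
tool_pos: [341.5, 324.3, 304.0]
eef_rot: [[0.436, 0.9, 0.001], [0.9, -0.436, -0.0], [-0.0, 0.001, -1.0]]
contact_force: [0.5, 0.4, 0.5]
grip_width: 0.147
```

>>> apply_moves([
  [[0,0,0,-0.22,0.28,0,1],[0,0,0,-0.44,0.55,0,1],[0,0,0,-0.664,0.826,0,1],[0,0,0,-0.664,0.826,0,1]],
])

```text
t: 1.35
tool_pos: [433.1, 130.1, 304.2]
eef_rot: [[0.438, 0.899, 0.001], [0.899, -0.438, -0.001], [-0.0, 0.001, -1.0]]
contact_force: [-0.5, 0.4, -0.6]
grip_width: 0.001
```

>>> apply_moves([
  [[0,0,0,-0.22,0.28,0,1],[0,0,0,-0.44,0.55,0,1],[0,0,0,-0.664,0.826,0,1],[0,0,0,-0.664,0.826,0,1]],
])

```text
t: 1.85
tool_pos: [524.1, -64.6, 304.0]
eef_rot: [[0.44, 0.898, 0.0], [0.898, -0.44, -0.001], [-0.001, 0.001, -1.0]]
contact_force: [0.1, 0.3, 0.2]
grip_width: -0.001
```

```bash
cat > to.py <<'E'
# usage: python3 to.py x y z yaw_toolx(deg): prints turn, shift in move units
import sys; from h import *
from scipy.spatial.transform import Rotation as Ro
x,y,z,a=map(float,sys.argv[1:5]); a=np.radians(a)
s=env.get_state(); R=np.array(s["eef_rot"]); p=np.array(s["tool_pos"])
X=np.array([np.cos(a),np.sin(a),0]);Z=np.array([0,0,-1.]);T=np.c_[X,np.cross(Z,X),Z]
print("turn",(Ro.from_matrix(R.T@T).as_rotvec()/(np.pi/2)).round(4),"shift",(R.T@(np.array([x,y,z])-p)/200).round(4))
print("t",s["t"],"pos",p.round(2),"yaw",np.degrees(np.arctan2(R[1,0],R[0,0])).round(2),"F",np.array(s["contact_force"]).round(2),"q",np.array(s["joints"]).round(2),"grip",s["grip_width"])
E
python3 to.py 614 -247 270 95.9
```

```text
turn [ 3.000e-04  5.000e-04 -3.559e-01] shift [-0.6208  0.8051  0.1709]
t 1.85 pos [524.11 -64.59 304.  ] yaw 63.87 F [0.09 0.3  0.16] q [-0.27  0.05  1.55 -0.    1.54 -1.38] grip -0.0011534185119939707
```

>>> apply_moves([
  [[0,0,-0.1,-0.2,0.26,0.0,1],[0,0,-0.2,-0.4,0.53,0.0,1],[0,0,-0.3,-0.62,0.805,0.0,1],[0,0,-0.356,-0.62,0.805,0.1,1],[0,0,-0.356,-0.621,0.805,0.171,1],[0,0,-0.356,-0.621,0.805,0.171,1]],
])

```text
t: 2.6
tool_pos: [613.5, -246.1, 269.0]
eef_rot: [[-0.102, 0.995, -0.001], [0.995, 0.102, 0.0], [0.0, -0.001, -1.0]]
contact_force: [0.7, -0.6, 0.1]
grip_width: -0.001
```

```bash
python3 to.py 614 -247 243 95.9
python3 - <<'E'
from h import *
c=shot("scene"); crop(c,195,60,305,195,4,"p1"); print(proj(c,[(614,-247,168)]))
c=shot("side"); crop(c,295,190,410,310,4,"p2"); shot("wrist","p3")
E
```

```text
turn [-0.0009 -0.0003 -0.0008] shift [-0.0045  0.0021  0.1298]
t 2.6 pos [ 613.52 -246.15  268.96] yaw 95.83 F [ 0.69 -0.63  0.09] q [-0.5   0.34  1.27 -0.    1.53 -2.17] grip -0.0013917853847765578
[[250.10774987 133.30359736]]
```

View pics/p1.png

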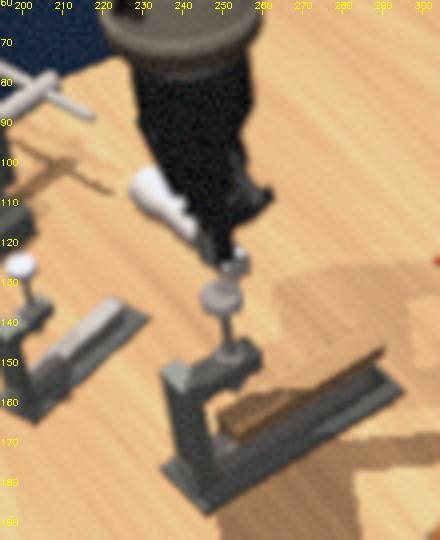

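View pics/p2.png

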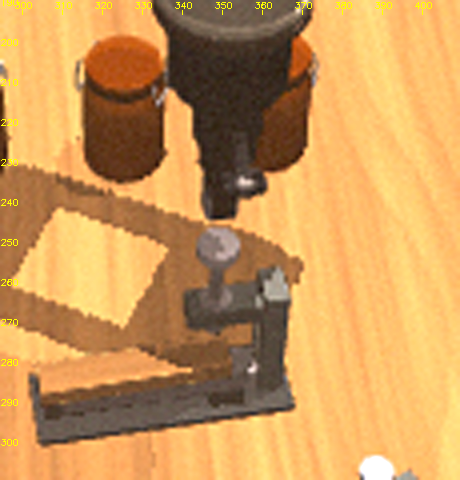

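View pics/p3.png

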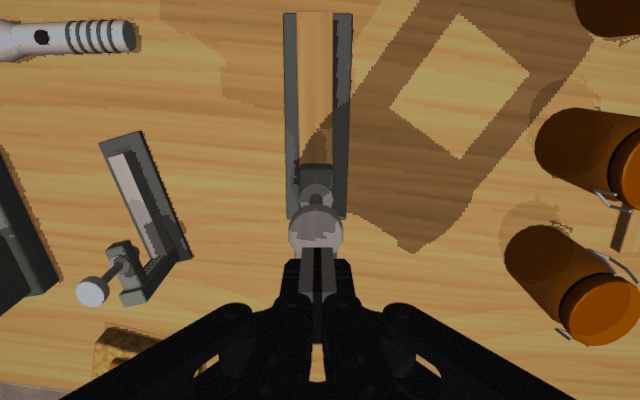

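The closed tips sit centred over the knob in all three views (wrist knob at (316,230), tips at (318,265)). Pressing in stages.

>>> apply_moves([
  [[0,0,0,-0.004,0.002,0.07,1],[0,0,0,-0.004,0.002,0.13,1],[0,0,0,-0.004,0.002,0.15,1],[0,0,0,-0.004,0.002,0.17,1],[0,0,0,-0.004,0.002,0.19,1],[0,0,0,-0.004,0.002,0.21,1],[0,0,0,-0.004,0.002,0.23,1],[0,0,0,-0.004,0.002,0.25,1],[0,0,0,-0.004,0.002,0.27,1],[0,0,0,-0.004,0.002,0.27,1]],
])

```text
t: 4.0
tool_pos: [614.6, -247.0, 217.1]
eef_rot: [[-0.103, 0.995, 0.002], [0.995, 0.103, -0.001], [-0.002, 0.002, -1.0]]
contact_force: [-0.6, 0.1, 3.4]
grip_width: 0.001
```

```bash
python3 to.py 614 -247 210 95.9
python3 - <<'E'
from h import *
c=shot("side"); crop(c,295,190,410,310,4,"p4")
E
```

```text
turn [0.001  0.001  0.0001] shift [ 0.0003 -0.0031  0.0353]
t 4.0 pos [ 614.61 -246.99  217.06] yaw 95.91 F [-0.57  0.05  3.44] q [-0.5   0.37  1.34 -0.    1.43 -2.17] grip 0.0013770398548417428
```

View pics/p4.png

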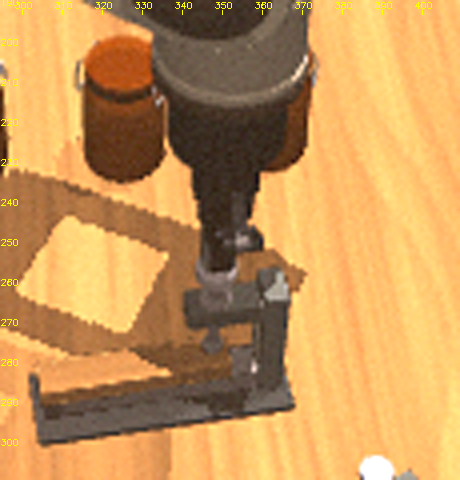

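The knob is travelling down and the force (3.4 N) matches the spring. Easing down to the strip.

>>> apply_moves([
  [[0,0,0,0,-0.002,0.01,1],[0,0,0,0,-0.002,0.018,1],[0,0,0,0,-0.002,0.024,1],[0,0,0,0,-0.002,0.03,1],[0,0,0,0,-0.002,0.03,1]],
])

```text
t: 4.68
tool_pos: [614.2, -247.1, 211.2]
eef_rot: [[-0.103, 0.995, 0.002], [0.995, 0.103, -0.001], [-0.002, 0.002, -1.0]]
contact_force: [3.5, 1.4, 3.2]
grip_width: 0.005
```

>>> apply_moves([
  [[0,0,0,0,0,0.005,1],[0,0,0,0,0,0.005,1]],
])

```text
t: 4.92
tool_pos: [614.3, -247.1, 210.6]
eef_rot: [[-0.103, 0.995, 0.002], [0.995, 0.103, -0.002], [-0.002, 0.002, -1.0]]
contact_force: [1.3, 1.2, 8.2]
grip_width: 0.002
```

```bash
python3 to.py 614 -247 210 95.9
```

```text
turn [0.0013 0.0012 0.0001] shift [ 0.0004 -0.0014  0.0031]
t 4.925 pos [ 614.29 -247.06  210.63] yaw 95.91 F [1.26 1.17 8.19] q [-0.5   0.37  1.35 -0.    1.42 -2.17] grip 0.0015676871856400432
```

The hard stop is reached (8 N against the 4 N spring). Press slightly more and hold for over a second.

>>> apply_moves([
  [[0,0,0,0,0,0.003,1],[0,0,0,0,0,0.003,1],[0,0,0,0,0,0.003,1],[0,0,0,0,0,0.003,1],[0,0,0,0,0,0.003,1]],
])

```text
t: 5.55
tool_pos: [614.3, -247.1, 210.6]
eef_rot: [[-0.103, 0.995, 0.003], [0.995, 0.103, -0.002], [-0.002, 0.002, -1.0]]
contact_force: [1.0, 2.6, 8.8]
grip_width: 0.002
```

```bash
python3 to.py 614 -247 270 95.9
python3 - <<'E'
from h import *
c=shot("side"); crop(c,295,190,410,310,5,"p5")
E
```

```text
turn [0.0015 0.0014 0.0002] shift [-2.00e-04 -6.00e-04 -2.97e-01]
t 5.55 pos [ 614.27 -247.07  210.59] yaw 95.91 F [0.99 2.62 8.85] q [-0.5   0.37  1.35 -0.    1.42 -2.17] grip 0.0019438182424708344
```

View pics/p5.png

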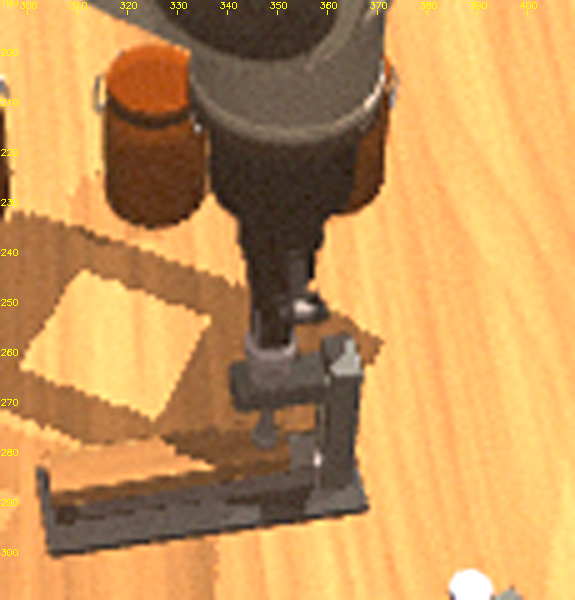

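>>> apply_moves([
  [[0,0,0,0,0,0.004,1],[0,0,0,0,0,0.004,1],[0,0,0,0,0,0.004,1],[0,0,0,0,0,0.004,1],[0,0,0,0,0,0.004,1],[0,0,0,0,0,0.004,1]],
])

```text
t: 6.35
tool_pos: [614.3, -247.0, 210.6]
eef_rot: [[-0.103, 0.995, 0.003], [0.995, 0.103, -0.002], [-0.003, 0.003, -1.0]]
contact_force: [-0.9, 3.2, 10.8]
grip_width: 0.002
```

Run:
```python
from h import *
c=shot("side"); print(proj(c,[(614.2,-247,46),(614.2,-247,76),(614.2,-247,138)]))
print(env.get_state()["contact_force"])
c=shot("scene");crop(c,195,60,305,195,4,"p6"); print(proj(c,[(614.2,-247,46),(614.2,-247,138)]))
```

```text
[[347.32205636 277.55938978]
 [347.70276971 271.23545976]
 [348.53083994 257.45268832]]
[-0.79864255  1.66999509 11.21389229]
[[254.4968495  163.95495464]
 [251.18955877 141.25854274]]
```

View pics/p6.png

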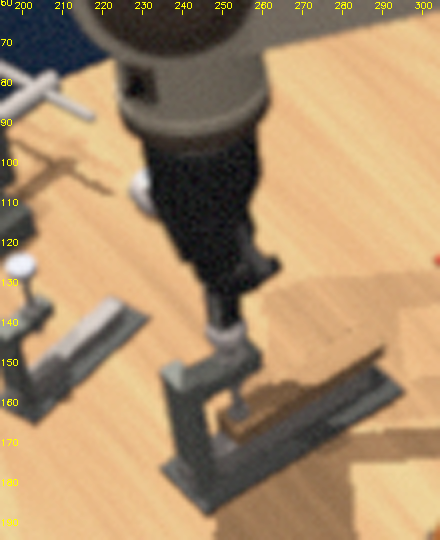

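The foot rests on the strip: seen at scene (254,163) and side (347,277), predicted (254.5,164) and (347.3,277.6), with 11 N. Held over 1 s. Now releasing upward.

>>> apply_moves([
  [[0,0,0,0,0,-0.05,1],[0,0,0,0,0,-0.1,1],[0,0,0,0,0,-0.15,1],[0,0,0,0,0,-0.25,1],[0,0,0,0,0,-0.45,1],[0,0,0,0,-0.2,-0.45,0.2],[0,0,0,0,-0.435,-0.45,-0.3],[0,0,0,0,-0.435,-0.45,-1],[0,0,0,0,-0.435,-0.45,-1],[0,0,0,0,-0.435,-0.45,-1],[0,0,0,0,-0.435,-0.45,-1]],
])

```text
t: 7.82
tool_pos: [528.0, -255.7, 300.0]
eef_rot: [[-0.104, 0.995, 0.003], [0.995, 0.104, -0.002], [-0.002, 0.002, -1.0]]
contact_force: [0.5, 0.3, 0.5]
grip_width: 1.0
```

```bash
python3 to.py 527.5 -255.9 92 95.9
python3 - <<'E'
from h import *
c=shot("wrist","w1")
g=(582.2,-250.3,.103)
def G(P):
    P=np.array(P,float);C,S=np.cos(g[2]),np.sin(g[2]);return np.c_[g[0]+C*P[:,0]-S*P[:,1],g[1]+S*P[:,0]+C*P[:,1],P[:,2]]
pts=G([(x,y,46) for x in(-95,-60,-20,0) for y in(-14,14)])
pl=G([(x,y,8) for x in(-100,-50,0,90) for y in(-30,30)])
kn=G([(32,0,168)])
print(proj(c,pts).round(1).tolist())
crop(c,180,0,460,220,2.8,"w2",[((0,0,255),proj(c,pts)),((0,255,0),proj(c,pl)),((255,0,0),proj(c,kn))])
c=shot("side"); crop(c,295,190,410,310,5,"p7")
E
```

```text
turn [0.0016 0.0014 0.0005] shift [ 0.0016 -0.0052  1.0401]
t 7.825 pos [ 528.01 -255.69  300.02] yaw 95.94 F [0.54 0.34 0.52] q [-0.58  0.17  1.42 -0.    1.55 -2.26] grip 0.9999093455491457
[[303.2, 121.3], [334.8, 121.3], [303.6, 159.9], [334.3, 159.9], [304.1, 201.1], [333.6, 201.1], [304.4, 220.5], [333.3, 220.5]]
```

View pics/w2.png

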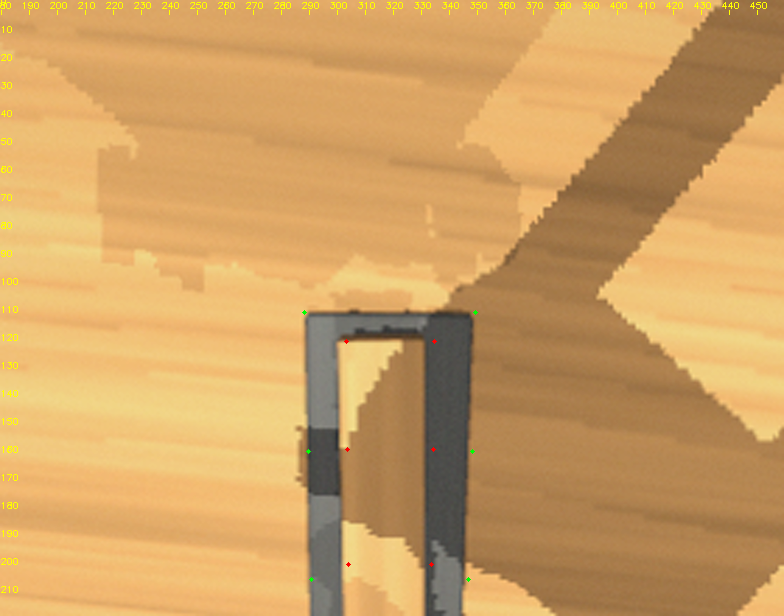

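View pics/p7.png

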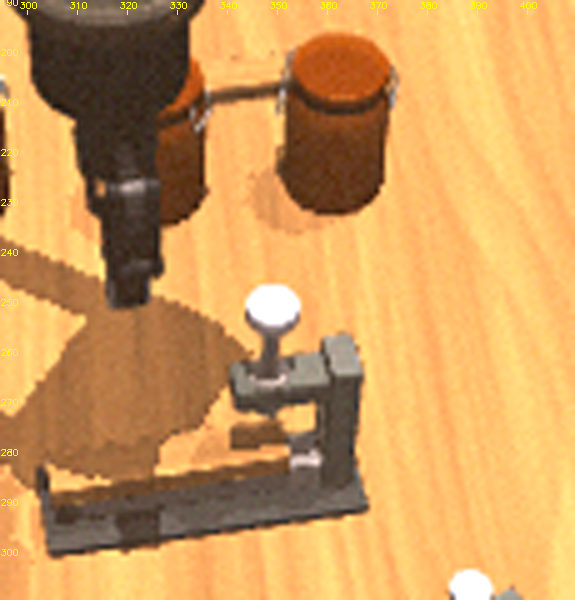

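View pics/w1.png

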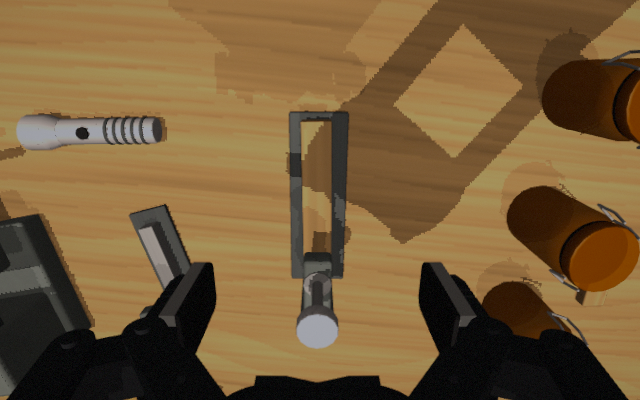

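The plunger is back up (knob top at side (349,250), as at the start). The wrist view puts the strip centre about 2 mm further in -y than fitted. Descending partway and rechecking.

>>> apply_moves([
  [[0,0,0,-0.008,-0.005,0.3,-1],[0.002,0.001,0,-0.008,-0.005,0.6,-1],[0.002,0.001,0,-0.008,-0.005,0.8,-1],[0.002,0.001,0,-0.008,-0.005,0.85,-1],[0.002,0.001,0,-0.008,-0.005,0.85,-1]],
])

```text
t: 8.55
tool_pos: [527.8, -257.9, 130.8]
eef_rot: [[-0.104, 0.995, -0.0], [0.995, 0.104, -0.001], [-0.001, -0.0, -1.0]]
contact_force: [0.3, -0.3, 0.5]
grip_width: 1.001
```

```bash
python3 to.py 527.5 -257.5 92 95.9
python3 - <<'E'
from h import *
c=shot("wrist","w3")
c=shot("side"); crop(c,285,210,385,310,5,"p8")
c=shot("scene"); crop(c,225,80,325,200,5,"p9")
E
```

```text
turn [-0.0003  0.0006  0.0005] shift [ 0.0024 -0.0013  0.194 ]
t 8.55 pos [ 527.82 -257.92  130.79] yaw 95.95 F [ 0.28 -0.31  0.48] q [-0.59  0.29  1.63 -0.    1.22 -2.26] grip 1.00135060167747
```

View pics/w3.png

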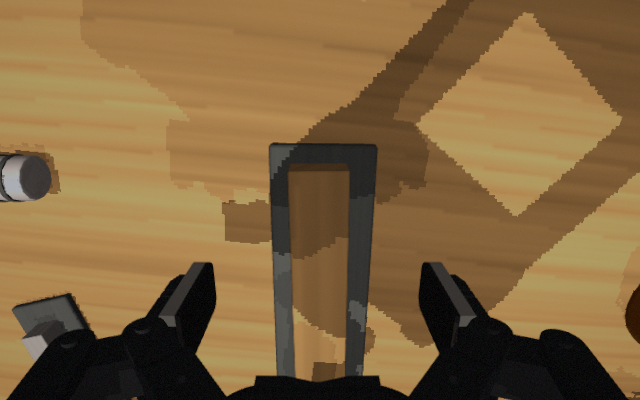

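View pics/p9.png

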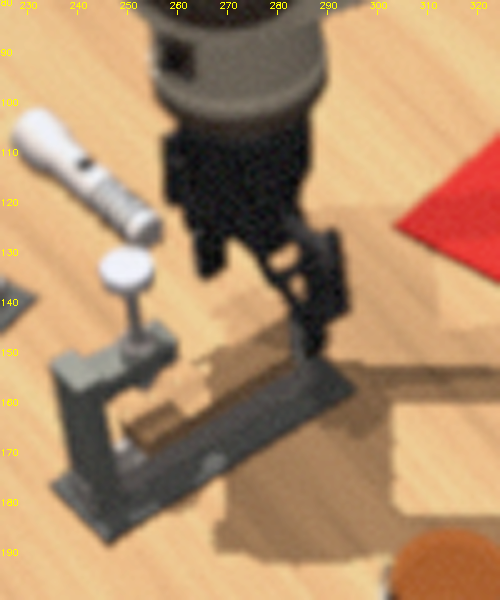

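Strip centred between the fingers (edges at 288–351 px in the wrist view, finger centre 317). Descend and grip.

>>> apply_moves([
  [[0,0,0,0.002,0,0.1,-1],[0,0,0,0.002,0,0.19,-1],[0,0,0,0.002,0,0.194,-1],[0,0,0,0.002,0,0.194,0],[0,0,0,0.002,0,0.194,1],[0,0,0,0.002,0,0.194,1],[0,0,0,0.002,0,0.194,1],[0,0,0,0.002,0,0.194,1],[0,0,0,0.002,0,0.194,1],[0,0,0,0.002,0,0.194,1]],
])

```text
t: 9.95
tool_pos: [528.4, -258.0, 93.8]
eef_rot: [[-0.104, 0.995, 0.002], [0.995, 0.104, -0.003], [-0.003, 0.002, -1.0]]
contact_force: [-0.2, 0.8, 5.0]
grip_width: 0.315
```

```bash
python3 to.py 527.5 -257.5 102 95.9
python3 - <<'E'
from h import *
c=shot("wrist","w4")
c=shot("side"); crop(c,285,210,385,310,5,"p10")
c=shot("scene"); crop(c,225,80,325,200,5,"p11")
E
```

```text
turn [0.0013 0.0019 0.0005] shift [ 0.0026 -0.004  -0.0408]
t 9.95 pos [ 528.37 -257.95   93.84] yaw 95.95 F [-0.15  0.81  5.05] q [-0.58  0.33  1.66 -0.    1.15 -2.26] grip 0.315103486318046
```

View pics/w4.png

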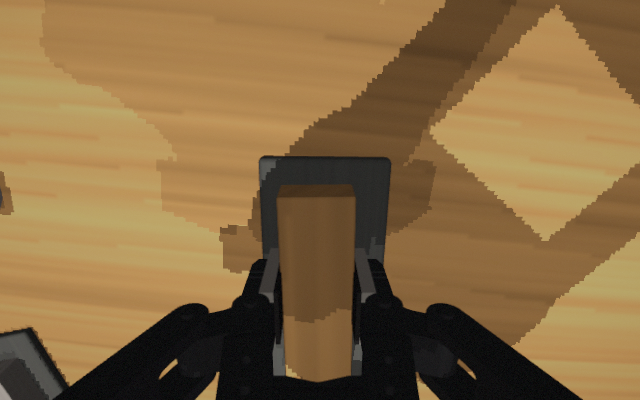

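View pics/p10.png

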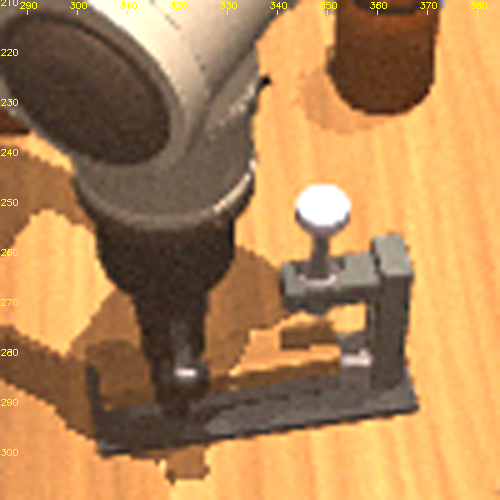

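View pics/p11.png

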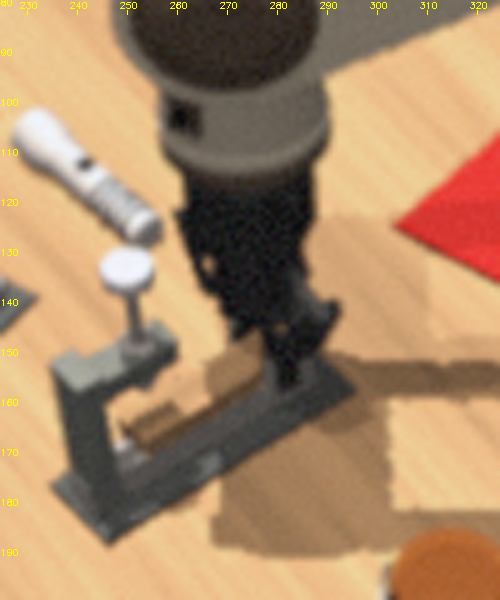

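Gripped (opening 0.315 ≈ 27 mm) and the strip is between the pads. Lift about 11 mm, draw 70 mm along gauge -x, then raise.

>>> apply_moves([
  [[0.001,0.002,0,0.001,0,-0.03,1],[0.001,0.002,0,0.001,0,-0.055,1],[0.001,0.002,0,0.001,0,-0.055,1]],
])

```text
t: 10.48
tool_pos: [528.5, -257.8, 105.5]
eef_rot: [[-0.104, 0.995, 0.001], [0.995, 0.104, -0.0], [-0.0, 0.001, -1.0]]
contact_force: [0.1, 0.7, -0.3]
grip_width: 0.313
```

```bash
python3 to.py 527.5 -257.5 105 95.9
python3 - <<'E'
from h import *
c=shot("side"); crop(c,285,210,385,310,5,"p12")
c=shot("wrist","w5")
E
```

```text
turn [0.0008 0.0003 0.0005] shift [ 0.0022 -0.0048  0.0023]
t 10.475 pos [ 528.51 -257.84  105.46] yaw 95.95 F [ 0.06  0.67 -0.25] q [-0.59  0.32  1.65  0.    1.17 -2.26] grip 0.31265215469053215
```

View pics/p12.png

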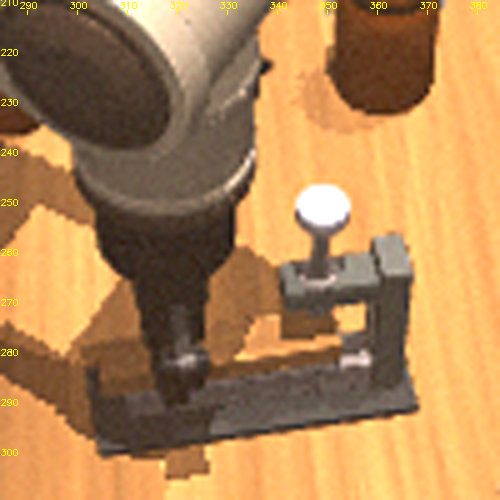

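View pics/w5.png

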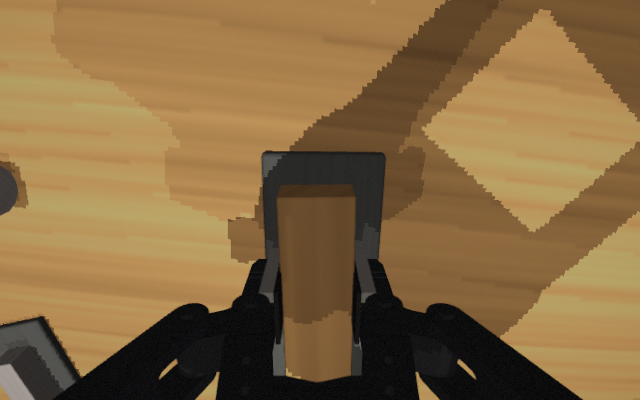

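The strip came up with the hand (same place in the wrist view, clear of the anvil). Drawing out and raising.

>>> apply_moves([
  [[0,0,0,0.001,-0.1,0,1],[0,0,0,0.001,-0.2,0,1],[0,0,0,0.001,-0.3,0,1],[0,0,0,0.001,-0.4,0,1],[0,0,0,0.001,-0.4,-0.15,1],[0,0,0,0.001,-0.4,-0.35,1],[0,0,0,0.001,-0.4,-0.55,1],[0,0,0,0.001,-0.4,-0.75,1],[0,0,0,0.001,-0.4,-0.75,1]],
])

```text
t: 11.7
tool_pos: [449.2, -266.3, 257.6]
eef_rot: [[-0.104, 0.995, 0.004], [0.995, 0.104, -0.003], [-0.003, 0.004, -1.0]]
contact_force: [-0.1, 0.0, -0.9]
grip_width: 0.315
```

```bash
python3 to.py 521 263 255 81.5
python3 - <<'E'
from h import *
c=shot("side"); crop(c,225,170,385,310,5,"p13")
c=shot("wrist","w6")
E
```

```text
turn [0.0028 0.0017 0.1605] shift [2.595  0.6311 0.0074]
t 11.7 pos [ 449.23 -266.27  257.63] yaw 95.95 F [-0.13  0.01 -0.86] q [-0.68  0.06  1.63  0.    1.45 -2.36] grip 0.3149284394747964
```

View pics/p13.png

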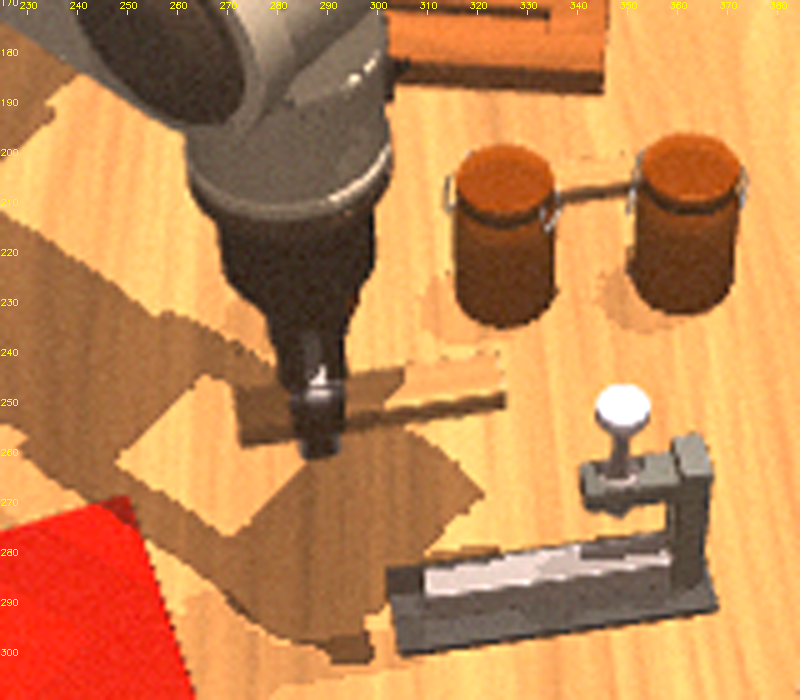

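View pics/w6.png

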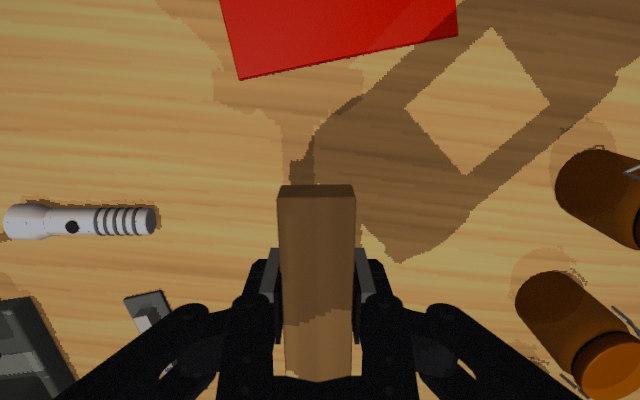

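Strip fully out and level, and the gauge is empty with its plunger up. Crossing over the jars with the underside at about 190 mm.

>>> apply_moves([
  [[0,0,0,0.2,0.05,0,1],[0,0,0,0.43,0.1,0,1],[0,0,0,0.65,0.16,0,1],[0,0,0,0.86,0.21,0,1],[0,0,0,0.86,0.21,0,1]],
])

```text
t: 12.42
tool_pos: [472.3, -87.9, 253.1]
eef_rot: [[-0.107, 0.994, -0.001], [0.994, 0.107, 0.001], [0.002, -0.001, -1.0]]
contact_force: [-0.1, 0.1, -0.3]
grip_width: 0.313
```

>>> apply_moves([
  [[0,0,0,0.2,0.05,0,1],[0,0,0,0.43,0.1,0,1],[0,0,0,0.65,0.16,0,1],[0,0,0,0.86,0.21,0,1],[0,0,0,0.86,0.21,0,1]],
])

```text
t: 13.05
tool_pos: [495.6, 89.2, 251.9]
eef_rot: [[-0.109, 0.994, -0.003], [0.994, 0.109, 0.002], [0.002, -0.003, -1.0]]
contact_force: [0.2, 0.4, -0.6]
grip_width: 0.316
```

```bash
python3 to.py 521 263 160 81.5
```

```text
turn [-0.0022 -0.001   0.1641] shift [0.8489 0.2229 0.4607]
t 13.05 pos [495.56  89.22 251.94] yaw 96.27 F [ 0.21  0.4  -0.64] q [ 0.02  0.03  1.68  0.    1.44 -1.66] grip 0.3157853351996985
```

>>> apply_moves([
  [[0,0,0.05,0.2,0.05,0,1],[0,0,0.1,0.43,0.1,0,1],[-0.002,0,0.164,0.65,0.16,0,1],[-0.002,-0.001,0.164,0.85,0.223,0.2,1],[-0.002,-0.001,0.164,0.849,0.223,0.4,1],[-0.002,-0.001,0.164,0.849,0.223,0.46,1],[-0.002,-0.001,0.164,0.849,0.223,0.46,1]],
])

```text
t: 13.92
tool_pos: [521.3, 262.0, 160.0]
eef_rot: [[0.149, 0.989, -0.001], [0.989, -0.149, -0.001], [-0.001, -0.001, -1.0]]
contact_force: [-0.2, 0.2, 0.4]
grip_width: 0.314
```

```bash
python3 to.py 521 263 125 81.5
python3 - <<'E'
from h import *
c=shot("scene"); crop(c,325,200,455,325,6,"q1")
c=shot("side"); crop(c,265,110,385,210,6,"q2")
c=shot("wrist","q3")
E
```

```text
turn [-0.0008  0.0005 -0.0006] shift [ 0.0049 -0.0019  0.175 ]
t 13.925 pos [521.27 261.98 160.01] yaw 81.45 F [-0.24  0.19  0.42] q [ 0.33  0.26  1.61 -0.    1.28 -1.09] grip 0.31391521560445546
```

View pics/q1.png

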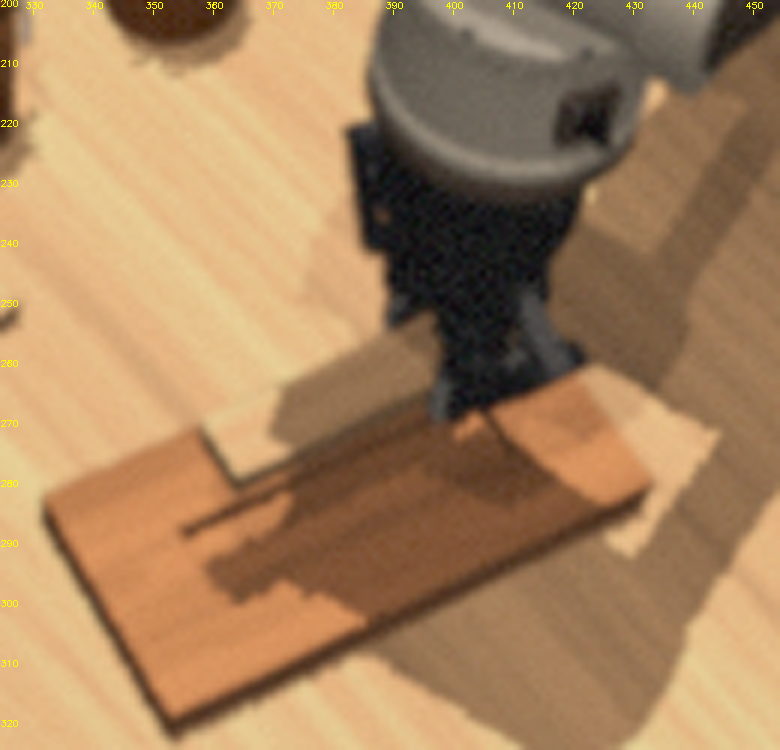

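View pics/q2.png

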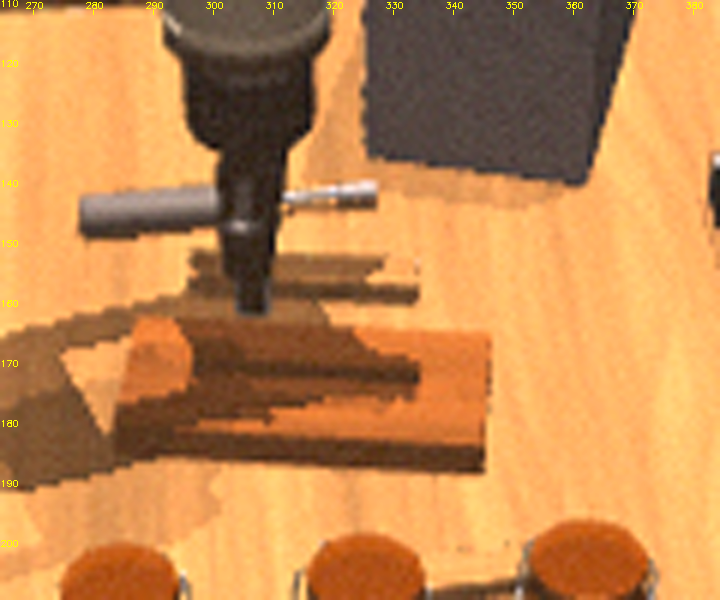

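View pics/q3.png

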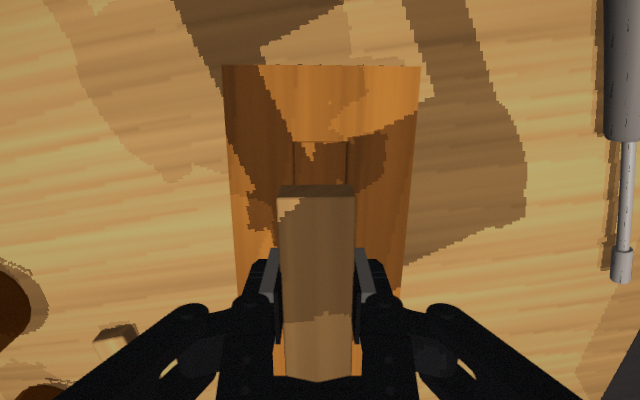

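```bash
cat > sf.py <<'E'
from h import *
from scipy.optimize import least_squares
def sfit(sc,sd,osc,osd,x0):
    def tr(p,P):
        P=np.array(P,float); c,s=np.cos(p[2]),np.sin(p[2])
        return np.c_[p[0]+c*P[:,0]-s*P[:,1],p[1]+s*P[:,0]+c*P[:,1],P[:,2]+p[3]]
    f=lambda p: np.concatenate([(proj(c,tr(p,[o[0] for o in ob]))-np.array([o[1] for o in ob])).ravel() for c,ob in((sc,osc),(sd,osd))])
    r=least_squares(f,x0,loss="soft_l1",x_scale=[1,1,.01,1]); return r.x,f(r.x).reshape(-1,2).round(1).tolist(),tr
E
python3 - <<'E'
from sf import *
sc=shot("scene");sd=shot("side")
p,res,tr=sfit(sc,sd,[((70,14,0),(364.2,281)),((70,14,16),(364.2,279)),((70,-14,16),(358.3,270.3))],
 [((70,-14,0),(334.3,160)),((-70,-14,0),(295.8,158.7)),((70,-14,16),(334.3,157.3)),((-70,14,16),(296.5,151.7))],[550,258,-.15,96])
print(p,res)
s=env.get_state();R=np.array(s["eef_rot"]);print("centre in tool",R.T@(np.array([*p[:2],p[3]])-s["tool_pos"]))
E
```

```text
[ 5.50533032e+02  2.56601137e+02 -1.14855846e-01  1.00023232e+02] [[-0.4, 1.5], [0.2, 0.0], [-0.4, -0.7], [-0.2, 0.2], [-0.2, 0.6], [-0.1, -0.6], [-0.4, -0.6]]
centre in tool [-1.90850112 29.49110969 61.56832519]
```

>>> apply_moves([
  [[0,0,0,0.005,-0.003,0.1,1],[-0.001,0,0,0.005,-0.003,0.2,1],[-0.001,0,0,0.005,-0.003,0.25,1],[-0.001,0,0,0.005,-0.003,0.25,1],[-0.001,0,0,0.005,-0.003,0.25,1]],
])

```text
t: 14.8
tool_pos: [521.6, 264.0, 112.5]
eef_rot: [[0.148, 0.989, 0.004], [0.989, -0.148, 0.001], [0.001, 0.004, -1.0]]
contact_force: [0.5, -0.3, -0.6]
grip_width: 0.315
```

```bash
python3 to.py 521 263 98 81.5
python3 - <<'E'
from h import *
s=env.get_state();R=np.array(s["eef_rot"]);t=np.array(s["tool_pos"])
def S(P,dx=0): return t+(R@(np.array(P,float)*[1,1,1]+[0,0,0]).T).T
# strip in tool: x across, y along (centre 29), underside at 63.8
cor=[(a,29+b,h) for a in(-14,14) for b in(-70,70) for h in(63.8,47.8)]
P=S(cor)
b=(550.3,258.5,-.149);C,Sn=np.cos(b[2]),np.sin(b[2])
B=np.array([(b[0]+C*x-Sn*y,b[1]+Sn*x+C*y,24) for x in(-72,72) for y in(-16,16)])
for n,box,k,nm in [("scene",(325,220,445,325),6,"r1"),("side",(265,110,385,210),6,"r2"),("wrist",(200,0,440,250),3,"r3")]:
    c=shot(n); crop(c,*box,k,nm+"o",[((0,0,255),proj(c,P)),((0,255,0),proj(c,B))]); crop(c,*box,k,nm)
E
```

```text
turn [ 0.0026 -0.0009 -0.0001] shift [-0.0056 -0.0023  0.0724]
t 14.8 pos [521.55 264.03 112.48] yaw 81.49 F [ 0.47 -0.34 -0.55] q [ 0.34  0.3   1.65 -0.    1.18 -1.08] grip 0.3152413693497776
```

View pics/r1o.png

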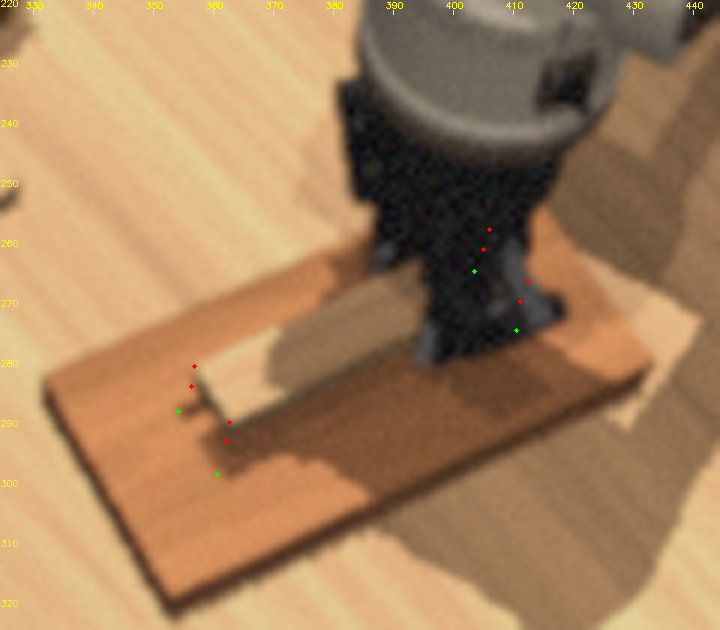

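View pics/r2o.png

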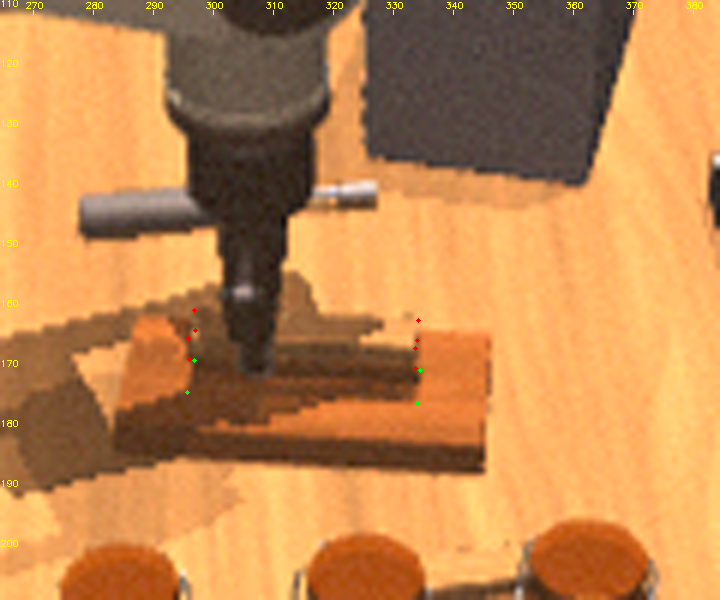

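View pics/r3o.png

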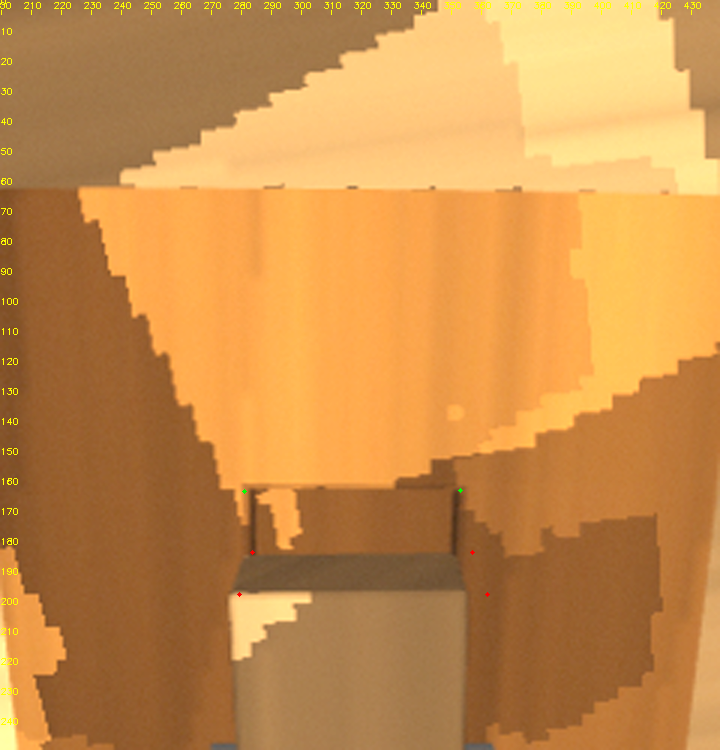

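Wrist picture: strip end edges at about (280.5–354, y 184) and recess end at (282–352, y 162). Both are centred on column 317, so the strip is laterally centred. Side picture: strip end and recess end both at column 334. The length also agrees, so I lower to the hover height, keeping x and y.

>>> apply_moves([
  [[0.002,-0.001,0,-0.001,0,0.03,1],[0.002,-0.001,0,-0.001,0,0.055,1],[0.002,-0.001,0,-0.001,0,0.07,1],[0.002,-0.001,0,-0.001,0,0.07,1],[0.002,-0.001,0,-0.001,0,0.07,1]],
])

```text
t: 15.58
tool_pos: [521.5, 263.8, 98.3]
eef_rot: [[0.148, 0.989, 0.001], [0.989, -0.148, -0.0], [-0.0, 0.001, -1.0]]
contact_force: [-0.2, 0.2, -0.6]
grip_width: 0.318
```

```bash
python3 to.py 521.5 263.8 98 81.5
python3 - <<'E'
from h import *
s=env.get_state();R=np.array(s["eef_rot"]);t=np.array(s["tool_pos"])
cor=np.array([(a,29+b,h) for a in(-14,14) for b in(-70,70) for h in(63.8,47.8)],float)
P=t+(R@cor.T).T
b=(550.3,258.5,-.149);C,Sn=np.cos(b[2]),np.sin(b[2])
B=np.array([(b[0]+C*x-Sn*y,b[1]+Sn*x+C*y,24) for x in(-72,72) for y in(-16,16)])
for n,box,k,nm in [("scene",(335,240,435,325),7,"s1"),("side",(280,140,360,200),9,"s2"),("wrist",(200,0,440,250),3,"s3")]:
    c=shot(n); crop(c,*box,k,nm+"o",[((0,0,255),proj(c,P)),((0,255,0),proj(c,B))]); crop(c,*box,k,nm)
E
```

```text
turn [ 0.0006  0.0001 -0.0001] shift [-0.0001 -0.      0.0016]
t 15.575 pos [521.51 263.82  98.31] yaw 81.49 F [-0.18  0.23 -0.61] q [ 0.34  0.32  1.66 -0.    1.16 -1.09] grip 0.31841844831693195
```

View pics/s1o.png

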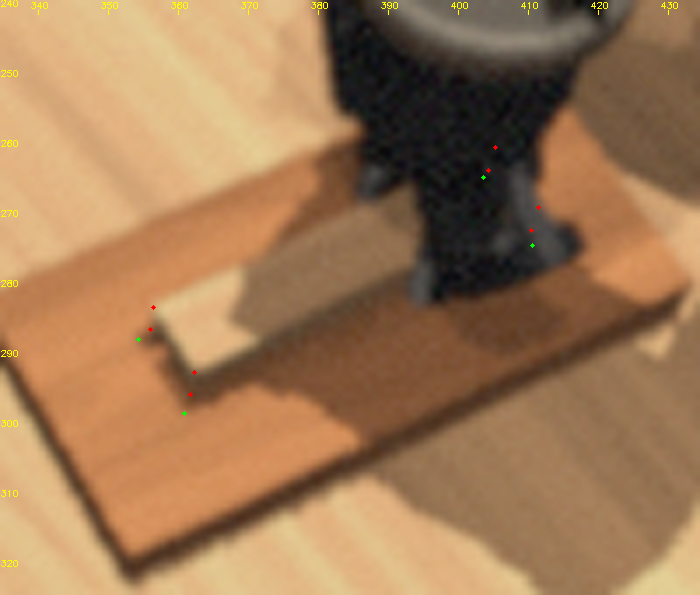

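View pics/s2o.png

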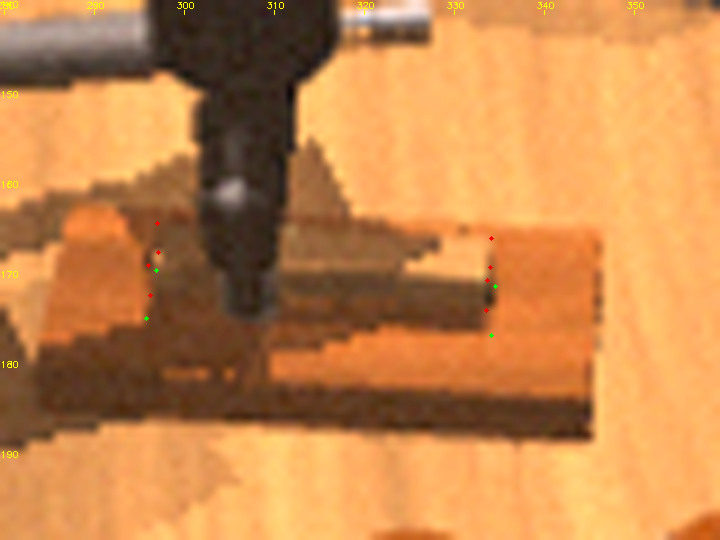

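View pics/s3o.png

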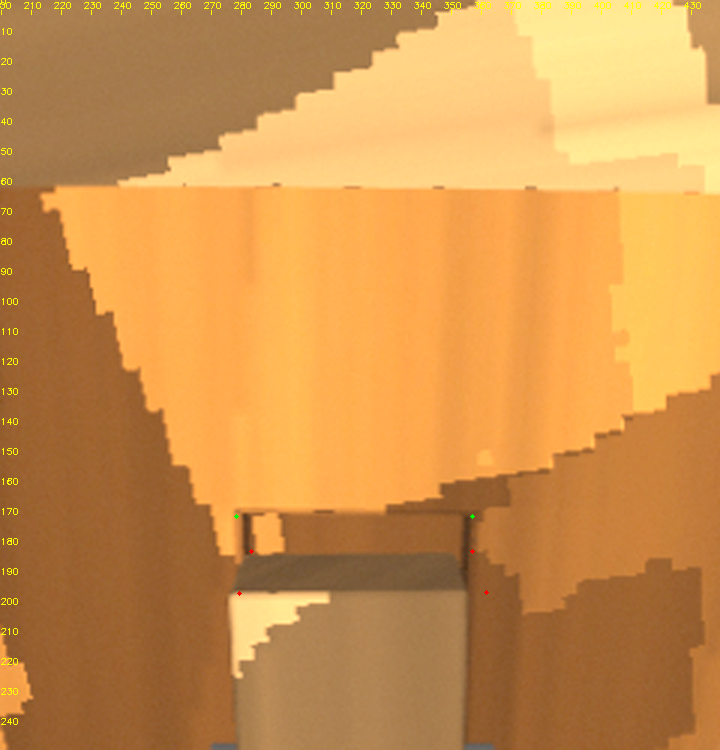

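All three views agree within 1–2 px (about 2 mm or less). Hold briefly, make a last check of the bystanders, then hand in.

>>> apply_moves([
  [[0,0,0,0.002,0,0,1],[0,0,0,0.002,0,0,1],[0,0,0,0.002,0,0,1],[0,0,0,0.002,0,0,1]],
])

```text
t: 16.23
tool_pos: [521.6, 264.2, 98.4]
eef_rot: [[0.148, 0.989, 0.001], [0.989, -0.148, -0.0], [-0.0, 0.001, -1.0]]
contact_force: [0.3, -0.1, -0.2]
grip_width: 0.32
```

```bash
python3 to.py 521.5 263.8 98 81.5; python3 -c "
from h import *
shot('scene','f1');print(np.abs(env.get_state()['joint_vel']).max())"
```

```text
turn [ 0.0007  0.0001 -0.0002] shift [-0.0022 -0.0001  0.0021]
t 16.225 pos [521.59 264.23  98.42] yaw 81.48 F [ 0.33 -0.15 -0.17] q [ 0.34  0.32  1.66 -0.    1.16 -1.08] grip 0.319680910824038
0.0016699823793872347
```

View pics/f1.png

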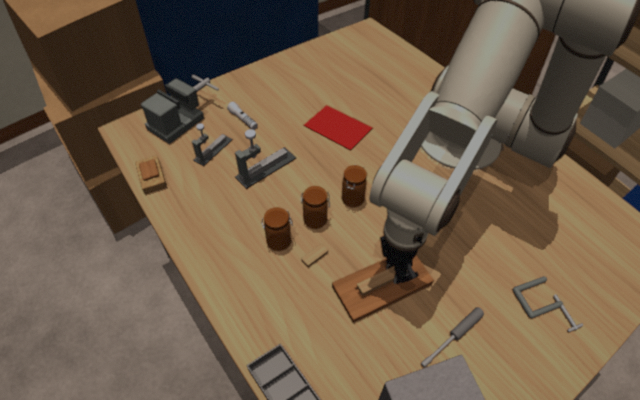

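Jars (354,185), (315,207) and (277,229), the offcut, the flashlight and the nut driver are where they were at the start. The gauge is empty with its plunger up, and the strip is over the recess. Handing in.

```bash
python3 -c "
from cell import env
print(env.hand_in())"
```

```text
the job is handed in; nothing more can be done
None
```

The job is handed in, at about 16 s of the 58 s allowed; no verdict is reported. I pressed the larger gauge's plunger onto the strip for over a second with 8–11 N and let it spring back. I then drew the strip out and carried it over the jars with its underside at about 190 mm. It ended held and still, about 10 mm above the recess.

**Last checks:**
- **Position:** the wrist view puts the strip within about 0.5 mm of the recess centre sideways. Its yaw was set to the board's as fitted from the pictures, with no separate check of the strip's own angle.
- **Tool readings:** the tool is level and nothing was pressing on it (about 0.4 N, no more than noise). The joints were still and the grip opening was steady at 0.32.
- **Surroundings:** by eye in the scene picture, the jars and other loose things have not moved, and the plunger is up.

**Disagreements:**
- **Earlier camera fit:** a rough scene and side fit, taken higher up with 1–1.5 px residuals, put the strip 2 mm off the tool's centre line, about 0.03 rad turned and 4 mm higher. I relied on the wrist comparison and on the tool height at which I gripped the strip on the anvil instead.
- **Last overlay:** the scene view still showed an offset of about 1 px (roughly 2 mm) at one corner.

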